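# Drift the pearl jig's cover plate into line and drop in its bolt

### The arm

A 6-joint arm with a two-finger parallel gripper is mounted at the origin on the work surface. World frame = base frame: x ahead of the robot, y to its left, z up, the work surface at z = 0. Lengths are in m, angles in degrees, forces in N, time in s.
With the tool pointing down it reaches from about 0.4 to 0.825 m from the base axis. Payload 7 kg.
Tool frame: the origin (TCP) lies midway between the tips of the shut fingers; the grasp point (between the pads) lies ctrl.tcp_to_grasp behind it (ctrl.tcp_to_grasp is the distance from the TCP to the grasp point, in m); z points along the fingers, y is the line along which they close (so a half turn about z gives the same grasp; the last joint's range is limited). The gripper opens to 88 mm and grips with 3 to 60 N. Pads are 19 mm wide; open, the fingers measure 130 mm over their backs; the gripper's body (78 mm by 193 mm) begins 47 mm behind the grasp point.
Start: joints at [82.913, 20.546, 0.682, 0, -70.136, -16.507], TCP at [0.27, 0.619, 0.227] pointing down, gripper open.
Joint ranges: [-176.03, 176.03], [-82.01, 121.73], [-58.28, 71.71], [-173.87, 95.51], [-174.79, -0.11], [-173.66, 173.66]. Speed limits (degrees/s): [136.94, 136.94, 172.46, 180, 180, 180].

### API

Orientations are given as [roll, pitch, yaw] about the fixed x, y, z axes, in that order (R = Rz(yaw) Ry(pitch) Rx(roll)).
In Python, from plant import ctrl, imaging, close_job gives the robot as it stands.
- The arm moves only by the shell command python3 -m crank 'ROWS'. ROWS is JSON, a list of rows, each a list of 3 entries, a list of its own where there are three numbers: the shift along the world's x, y, z in m, then the turn, a rotation vector about the world's x, y, z in degrees, then the opening, from -1 (shut) to 1 (fully open), so that 0 is half open. A call has 1 to 12 rows; each row shifts and turns the commanded pose from where the row before left it; what a row does not reach is not made up. A row lasts 1/10 s, in which the tool goes at most 50 mm and 8.59 degrees, less where a joint would pass 70% of its speed; a pose out of reach is approached as far as the arm can. A call is refused whole if a number of a shift passes 0.05 or a number of a turn 8.59, either way. A call with a gripper value outside its range is refused whole. The fingers move at their own pace and stop on an object; the grip force is fixed at half the most. Time passes only in rows, so rows that do not move let the fingers close. It gives the time, the measured TCP pose, the force, the opening and the grip force at its end, in the units of the state.
- ctrl.get_obs(): the state, without advancing time (a new reading comes with each control period).
- imaging.snapshot(name): name is "side" or "top"; returns (picture, depth): 480x640x3 uint8, blue, green, red; 480x640 float32, m along the optical axis (not along the pixel's ray), 0 where there is no reading.
- imaging.camera_model(name): a dict with "mtx" (3x3 intrinsics, pixels), "R" (3x3) and "t" (3): a world point X has camera coordinates R X + t. Camera axes: x right, y down, z forward; pixel columns grow to the right and rows downward; lengths in m; the calibration is good to about 2 mm. A picture is of the moment at which its call begins. camera_model takes no time and is no camera call.
- close_job(): hands the job in; it is judged then, once.
The state is a dict: "clock": time; "joint_pos": joint angles; "qvel": joint speeds; "tau": joint torques, N m; "tool_pos": TCP position; "orientation": TCP orientation; "force": force on the tool from outside, world axes, zero at the start; "moment": the same for the moment, N m; "opening": finger opening in m; "gripper_force": force on a finger pad.
Only numpy, scipy, OpenCV 4.12 (cv2) and the standard library are available. Lean on these libraries where they do the work, as an engineer would, in place of code of your own. Each camera call takes 0.05 s, during which the arm holds its last target. There are 200 camera calls.

### The job

The aluminium cover plate on the wooden pearl jig has slid along, so its two round holes no longer line up with those in the block. Take the tapered drift pin (the tool with the short, thick, round wooden handle) from the rack and push it fully home through either round hole so that it draws the plate into line; then put the bolt with the low, wide, ribbed steel knob fully home in the other round hole. Leave both in place, upright.

Things in the scene. Friction and masses are not known exactly. Their poses are not given: they have to be found in the camera images.
- drift_pin: Polished steel drift pin (slides easily), upright in a 55 mm high wooden rack (4 places in a row, 60 mm apart). Origin: tip centre, z up; at the start y lies along the row: grip across it, along x. Tip 8 mm wide, tapers to 25 mm at z 34, straight to 45; collar 38 mm wide, z 45-50, rests on rack or plate; wooden handle 26 mm wide, z 50-84, domed to 95. 150 g.
- bolt: Polished steel bolt without thread (no turning), upright in another place of the same rack (a ball-topped rod and a thin awl there are bystanders). Origin: tip centre, z up; at the start y lies along the rack's row. Shank 18 mm wide, 45 mm long, chamfered; collar 38 mm wide, z 45-50; round ribbed knob 32 mm wide, z 50-72 mm, flat top. 150 g.
- plate: Loose aluminium cover plate on the jig between its rails: x 100, y 230, 8 mm thick, 400 g. Origin: centre of underside. Round through holes, 28 mm wide, at (0, +-85 mm); a 31 x 91 mm window in the middle. The rails leave 2 mm of play in x; it slides along the jig's y under a few newtons and starts 8 to 12 mm off towards the jig's +y, so each pair of holes overlaps by only 16 to 20 mm.
- jig: Pearl-drilling jig fixed to the bench: wooden block x 120, y 240, 50 mm high, rails 5 mm higher along both long sides, a row of pearls in the middle. Origin: centre of underside, z up. Round through holes, 28 mm wide, at (0, +-85 mm). The plate lies on the block, its top at z 58. Pin or bolt fully home: collar on the plate, tip at z 13 mm.
Mind the look-alikes: they are no part of the job. What is shaped like the bolt but green or red is not meant.

How it is judged (in metres and radians):
On the way:
1. the drift pin is home in one of the jig's round holes and has drawn the plate into line, the bolt not yet brought to the jig (((x of drift_pin in the frame of jig between -0.008 and 0.008 m and y of drift_pin in the frame of jig between 0.077 and 0.093 m and z of drift_pin in the frame of jig between 0.006 and 0.02 m and angle between drift_pin's own z axis and vertical below 0.17 rad) or (x of drift_pin in the frame of jig between -0.008 and 0.008 m and y of drift_pin in the frame of jig between -0.093 and -0.077 m and z of drift_pin in the frame of jig between 0.006 and 0.02 m and angle between drift_pin's own z axis and vertical below 0.17 rad)) and y of plate in the frame of jig between -0.006 and 0.006 m and x of plate in the frame of jig between -0.006 and 0.006 m and z of plate in the frame of jig between 0.046 and 0.054 m and angle between plate's own z axis and vertical below 0.05 rad and horizontal distance between bolt and jig above 0.11 m), for 0.2 s.
At the end, for the whole second after the job is handed in: Drift pin in one round hole of the jig, bolt in the other, each within 8 mm of the hole's axis along each jig axis, 7 mm of fully home and 9.7 degrees of upright; plate within 6 mm of in line each way, flat on the jig (4 mm, 2.8 degrees); all at rest ((((x of drift_pin in the frame of jig between -0.008 and 0.008 m and y of drift_pin in the frame of jig between 0.077 and 0.093 m and z of drift_pin in the frame of jig between 0.006 and 0.02 m and angle between drift_pin's own z axis and vertical below 0.17 rad) and (x of bolt in the frame of jig between -0.008 and 0.008 m and y of bolt in the frame of jig between -0.093 and -0.077 m and z of bolt in the frame of jig between 0.006 and 0.02 m and angle between bolt's own z axis and vertical below 0.17 rad)) or ((x of drift_pin in the frame of jig between -0.008 and 0.008 m and y of drift_pin in the frame of jig between -0.093 and -0.077 m and z of drift_pin in the frame of jig between 0.006 and 0.02 m and angle between drift_pin's own z axis and vertical below 0.17 rad) and (x of bolt in the frame of jig between -0.008 and 0.008 m and y of bolt in the frame of jig between 0.077 and 0.093 m and z of bolt in the frame of jig between 0.006 and 0.02 m and angle between bolt's own z axis and vertical below 0.17 rad))) and y of plate in the frame of jig between -0.006 and 0.006 m and x of plate in the frame of jig between -0.006 and 0.006 m and z of plate in the frame of jig between 0.046 and 0.054 m and angle between plate's own z axis and vertical below 0.05 rad and linear speed of each of bolt, drift_pin, plate below 0.03 m/s); the robot touches nothing.
It also fails if it takes over 64 s, if anything falls off the work surface, if the arm or the gripper's body presses on something with over 40 N, if the wrist force passes 120 N, or if a joint passes its speed limit or range.

## Working session

There is one attempt and no reset: what is moved stays moved. The work goes in short steps, Python scripts to look and compute and a shell command to move; the robot and the scene stay as the last step left them, time stands still between calls to the robot, and variables do not carry over. Pictures are saved under pics/ and viewed, at most 10 in all, crops included, and the job is handed in when it is done.

```bash
ls; mkdir -p pics
cat > h.py <<'E'
import numpy as np, cv2
from plant import ctrl, imaging, close_job
def snap(n):
    p,d=imaging.snapshot(n); np.savez(f'{n}.npz',p=p,d=d); return p,d
def world(n,u,v,d):
    m=imaging.camera_model(n); c=np.linalg.inv(np.array(m['mtx']))@np.array([u,v,1.])*d
    return np.array(m['R']).T@(c-np.array(m['t']))
def cloud(n,d):
    m=imaging.camera_model(n); v,u=np.mgrid[:480,:640]
    c=np.linalg.inv(np.array(m['mtx']))@np.stack([u*d,v*d,d]).reshape(3,-1)
    return (np.array(m['R']).T@(c-np.array(m['t']).reshape(3,1))).T.reshape(480,640,3)
E
python3 - <<'E'
from h import *
for n in('top','side'):
    p,d=snap(n); cv2.imwrite(f'pics/{n}0.png',p)
    m=imaging.camera_model(n); print(n,np.array(m['mtx']).round(0).tolist(),(-np.array(m['R']).T@np.array(m['t'])).round(3), np.array(m['R']).round(2).tolist())
print(ctrl.get_obs(),ctrl.tcp_to_grasp)
E
```

```text
pics
top [[602.0, 0.0, 322.0], [0.0, 602.0, 237.0], [0.0, 0.0, 1.0]] [ 0.376 -0.006  1.04 ] [[-0.01, -1.0, -0.02], [-0.99, 0.02, -0.16], [0.16, 0.02, -0.99]]
side [[491.0, 0.0, 324.0], [0.0, 491.0, 237.0], [0.0, 0.0, 1.0]] [0.332 0.502 0.663] [[-0.92, -0.4, -0.02], [-0.29, 0.68, -0.67], [0.28, -0.61, -0.74]]
{'clock': 0.1, 'joint_pos': array([ 8.29136509e+01,  2.05865820e+01,  6.39253420e-01, -1.74680579e-02,
       -7.01382408e+01, -1.65080206e+01]), 'qvel': array([-0.02446859, -0.17030764,  0.14408854,  0.01244267, -0.0647262 ,
        0.13875972]), 'tau': array([-1.64334186e-03, -5.84162915e+01,  2.93750560e+01,  7.01557875e+00,
        1.01603186e-02, -5.76525213e-05]), 'tool_pos': array([0.27001227, 0.61815035, 0.22572745]), 'orientation': array([ 1.79913291e+02, -8.57146718e-03, -2.36003104e+01]), 'force': array([ 0.70981729,  1.10086838, -0.28983698]), 'moment': array([ 0.01631933, -0.0088081 , -0.00371065]), 'gripper_force': 0.0, 'opening': 0.08755194604136375} 0.0188
```

View pics/top0.png

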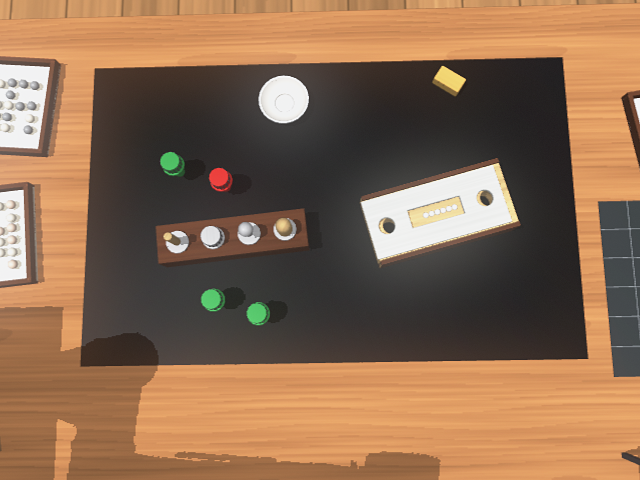

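View pics/side0.png

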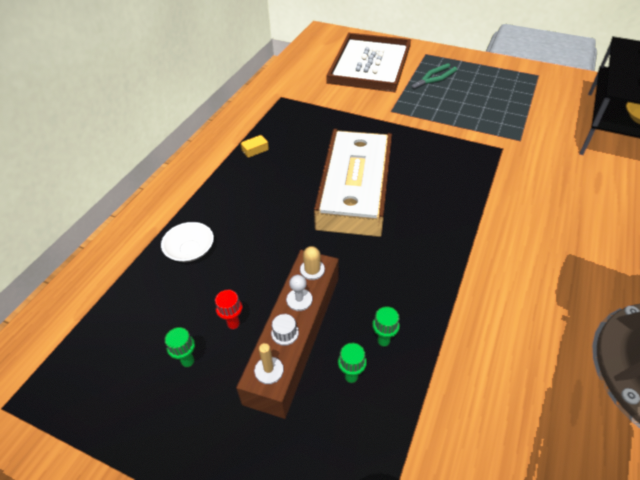

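Candidates in the top image:
- Pin: the thick wooden handle at (285,228). The thin awl at (175,240) and the ball rod at (248,232) are the look-alikes.
- Bolt: the steel ribbed knob at (212,237). The green ones at (172,163), (212,299) and (258,313) and the red one at (220,180) are decoys.

The jig's bare wood end is on the right (510,190), so the plate slid to the left, towards world +y.

Run:
```python
from h import *
from scipy.optimize import least_squares
P={n:np.load(n+'.npz') for n in('top','side')}
C={n:cloud(n,P[n]['d']) for n in P}
t=C['top']
for nm,(u,v),zlo,zhi,r in(('pin',(285,228),.063,.092,.013),('bolt',(212,237),.062,.080,.016)):
    c=t[v,u]; print(nm,'pix',c.round(3))
    for n in C:
        q=C[n].reshape(-1,3); 
        s=q[(np.hypot(*(q[:,:2]-c[:2]).T)<.03)&(q[:,2]>zlo)&(q[:,2]<zhi)]
        f=least_squares(lambda x:np.hypot(*(s[:,:2]-x).T)-r,c[:2],loss='soft_l1',f_scale=.001)
        tp=q[(np.hypot(*(q[:,:2]-c[:2]).T)<.03)&(q[:,2]>zhi)]
        print(n,len(s),f.x.round(4),'top mean',tp.mean(0).round(4),tp[:,2].max().round(4))
for n in C:
    q=C[n]; m=((q[...,2]>.035)&(q[...,2]<.075)&(q[...,1]<-.06)&(q[...,1]>-.36)&(q[...,0]>.3)&(q[...,0]<.65)&(P[n]['d']>0))
    s=q[m]; s=s[s[:,2]>.048]; print(n,'block',cv2.minAreaRect((s[:,:2]*1000).astype(np.float32)),np.median(s[:,2]))
# rack
q=t; m=(q[...,2]>.048)&(q[...,2]<.062)&(q[...,1]>.0)&(q[...,1]<.35)&(q[...,0]>.3)&(q[...,0]<.48)
print('rack',cv2.minAreaRect((q[m][:,:2]*1000).astype(np.float32)))
# plate: white
for n in C:
    p=P[n]['p'].astype(int); q=C[n]; w=(p.min(2)>185)&(q[...,2]>.045)&(q[...,2]<.07)&(q[...,1]<-.05)&(q[...,1]>-.37)
    w=w.astype(np.uint8); print(n,'plate',cv2.minAreaRect((q[w>0][:,:2]*1000).astype(np.float32)))
    cs,h=cv2.findContours(w,cv2.RETR_CCOMP,cv2.CHAIN_APPROX_NONE)
    for c,hh in zip(cs,h[0]):
        if hh[3]>=0 and cv2.contourArea(c)>40:
            mm=imaging.camera_model(n); xy=[]
            o=-np.array(mm['R']).T@np.array(mm['t'])
            for u,v in c[:,0]:
                r=world(n,u,v,1.)-o; xy.append((o+r*(.058-o[2])/r[2])[:2])
            print(n,'hole',c[:,0].mean(0).round(0),np.round(cv2.minEnclosingCircle((np.array(xy)*1000).astype(np.float32)),1) if 0 else cv2.fitEllipse((np.array(xy)*1000).astype(np.float32)))
a=P['side']['p'][225:420,220:360]; b=P['top']['p'][140:280,340:540]
a=cv2.resize(a,(430,600));b=cv2.resize(b,(370,259)); o=np.zeros((600,800,3),np.uint8);o[:,:430]=a;o[:259,430:]=b
o[280:580,430:]=cv2.resize(P['top']['p'][190:280,150:261+50],(370,300))
cv2.imwrite('pics/crop.png',o)
```

```text
pin pix [0.544 0.07  0.103]
top 57 [0.5512 0.0738] top mean [0.5497 0.0731 0.0996] 0.1064
side 196 [0.5513 0.0733] top mean [0.5489 0.0781 0.1001] 0.1071
bolt pix [0.535 0.191 0.079]
top 180 [0.5383 0.1927] top mean [0.5374 0.1924 0.0815] 0.0852
side 174 [0.539 0.193] top mean [0.5385 0.1938 0.0822] 0.0846
top block ((577.5547485351562, -183.977294921875), (121.87581634521484, 244.3365020751953), 15.11081314086914) 0.05603137812489332
side block ((577.3076171875, -183.57810974121094), (120.70405578613281, 246.79376220703125), 14.845939636230469) 0.05754474356623802
rack ((422.58746337890625, 150.19091796875), (104.0033187866211, 36.51670455932617), 72.02053833007812)
top plate ((577.3136596679688, -178.92288208007812), (102.58177185058594, 234.41702270507812), 14.93952751159668)
top hole [386. 225.] ((553.355224609375, -94.5382308959961), (28.732707977294922, 30.174924850463867), 107.09806060791016)
top hole [435. 211.] ((575.5015869140625, -176.3439483642578), (36.93125534057617, 117.62001037597656), 15.148159980773926)
top hole [484. 197.] ((597.2575073242188, -258.3477478027344), (28.760868072509766, 29.683128356933594), 97.00617980957031)
side plate ((578.4265747070312, -183.56881713867188), (103.25054931640625, 248.2736053466797), 14.865179061889648)
side hole [350. 201.] ((553.2654418945312, -93.27949523925781), (26.65816879272461, 29.216411590576172), 95.60082244873047)
side hole [355. 171.] ((575.6694946289062, -175.40219116210938), (35.25321960449219, 105.12539672851562), 14.915853500366211)
side hole [360. 143.] ((596.8980102539062, -257.2770080566406), (27.01837921142578, 28.760515213012695), 89.14598846435547)
```

View pics/crop.png

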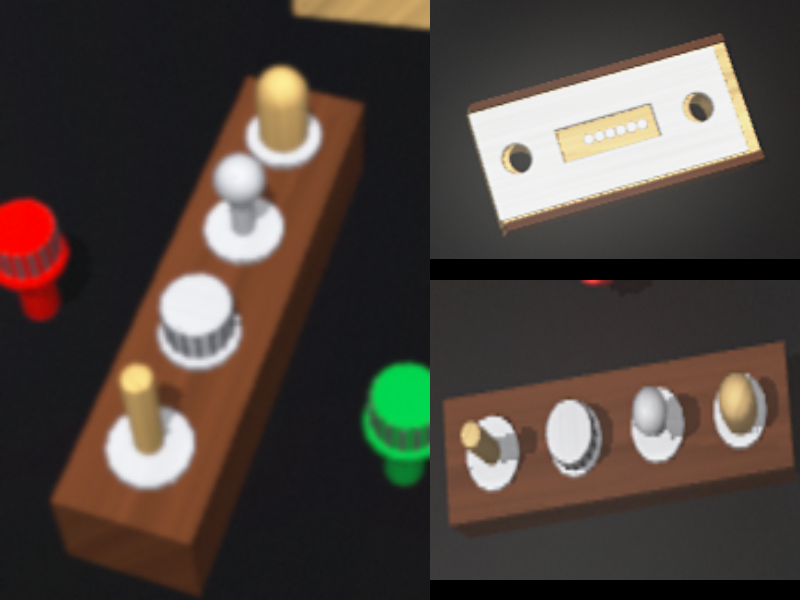

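The crop confirms both choices: the drift pin is the domed wooden handle at the end of the row, and the bolt is the steel ribbed knob second from the other end. The plate holes sit about 10 mm towards jig +y. I'm moving above the pin now, with the grip across the row.

```bash
python3 -m crank '[[[0.01,-0.02,0],[0,0,-4.3],0.1],[[0.02,-0.039,0],[0,0,-4.3],0.1],[[0.02,-0.039,0],[0,0,-4.3],0.1],[[0.02,-0.039,0],[0,0,-4.3],0.1],[[0.02,-0.039,0],[0,0,-4.3],0.1],[[0.02,-0.039,0],[0,0,-4.3],0.1],[[0.02,-0.039,0],[0,0,-4.3],0.1],[[0.02,-0.039,0],[0,0,-4.3],0.1],[[0.02,-0.039,0],[0,0,-4.3],0.1],[[0.02,-0.039,0],[0,0,-4.3],0.1],[[0.02,-0.039,0],[0,0,-4.3],0.1],[[0.02,-0.039,0],[0,0,-4.3],0.1]]'
python3 -m crank '[[[0.02,-0.039,0],[0,0,-4.3],0.1],[[0.02,-0.039,0],[0,0,-4.3],0.1],[[0.01,-0.019,-0.03],[0,0,0],0.1],[[0,0,0],[0,0,0],0.1],[[0,0,0],[0,0,0],0.1]]'
```

```text
clock: 1.3
tool_pos: [0.5005, 0.1678, 0.2265]
orientation: [180.0, 0.0, -75.4]
force: [0.6, 1.3, 1.5]
opening: 0.0483
gripper_force: 0.0
clock: 1.8
tool_pos: [0.5498, 0.0718, 0.1958]
orientation: [179.9, -0.0, -83.9]
force: [0.4, 0.9, -0.3]
opening: 0.0479
gripper_force: 0.0
```

```bash
python3 -m crank '[[[0.0014,0.0017,-0.03],[0,0,0],0.1],[[0,0,-0.03],[0,0,0],0.1],[[0,0,-0.025],[0,0,0],0.1],[[0,0,-0.02],[0,0,0],0.1],[[0,0,-0.015],[0,0,0],0.1],[[0,0,-0.01],[0,0,0],0.1],[[0,0,0],[0,0,0],0.1],[[0,0,0],[0,0,0],0.1]]'
python3 - <<'E'
from h import *
p,d=snap('side'); cv2.imwrite('pics/s1.png',cv2.resize(p[200:400,200:440],(720,600)))
E
```

```text
clock: 2.6
tool_pos: [0.5521, 0.0749, 0.0674]
orientation: [-179.9, 0.0, -83.7]
force: [0.8, 0.2, -0.5]
opening: 0.0481
gripper_force: 0.0
```

View pics/s1.png

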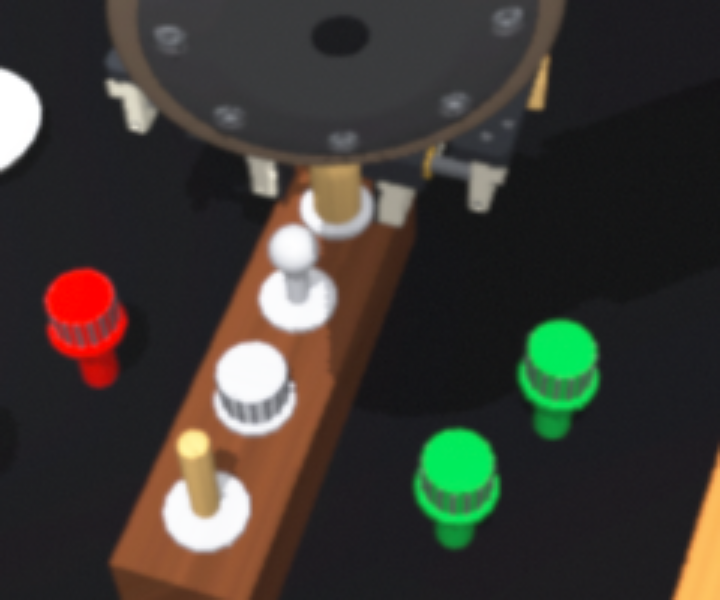

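The handle, around (337,190) in the crop, stands between the two fingers at (265,175) and (395,205), so I'm closing the gripper.

```bash
python3 -m crank '[[[0,0,0],[0,0,0],-1],[[0,0,0],[0,0,0],-1],[[0,0,0],[0,0,0],-1],[[0,0,0],[0,0,0],-1],[[0,0,0],[0,0,0],-1],[[0,0,0],[0,0,0],-1]]'
python3 -m crank '[[[0,0,0.01],[0,0,0],-1],[[0,0,0.02],[0,0,0],-1],[[0,0,0.03],[0,0,0],-1],[[0,0,0.03],[0,0,0],-1],[[0,0,0.03],[0,0,0],-1],[[0,0,0],[0,0,0],-1]]'
```

```text
clock: 3.25
tool_pos: [0.5516, 0.0742, 0.0669]
orientation: [-180.0, -0.0, -83.8]
force: [-2.0, -0.3, 5.4]
opening: 0.0251
gripper_force: 30.0
clock: 3.85
tool_pos: [0.5539, 0.0749, 0.1914]
orientation: [-179.6, 0.1, -83.8]
force: [-0.2, -0.1, -1.8]
opening: 0.0255
gripper_force: 30.0
```

```bash
python3 -m crank '[[[0.0044,-0.0338,0],[0,0,-8.1],-1],[[0.0044,-0.0338,0],[0,0,-8.1],-1],[[0.0044,-0.0338,0],[0,0,-8.1],-1],[[0.0044,-0.0338,0],[0,0,-8.1],-1],[[0.0044,-0.0338,0],[0,0,-8.1],-1],[[0.0044,-0.0338,0],[0,0,-8.1],-1],[[0.0044,-0.0338,0],[0,0,-8.1],-1],[[0.0044,-0.0338,0],[0,0,-8.1],-1],[[0.0044,-0.0338,0],[0,0,-8.1],-1],[[0.0044,-0.0338,0],[0,0,-8.1],-1],[[0,0,0],[0,0,0],-1],[[0,0,0],[0,0,0],-1]]'
python3 -m crank '[[[0,0,-0.03],[0,0,0],-1],[[0,0,-0.02],[0,0,0],-1],[[0,0,0],[0,0,0],-1],[[0,0,0],[0,0,0],-1]]'
python3 - <<'E'
from h import *
p,d=snap('side'); p2,d2=snap('top')
o=np.hstack([cv2.resize(p[90:240,290:440],(400,400)),cv2.resize(p2[130:280,380:530],(400,400))]);cv2.imwrite('pics/s2.png',o)
E
```

```text
clock: 5.05
tool_pos: [0.5949, -0.2644, 0.1855]
orientation: [179.9, -0.1, -164.9]
force: [0.6, -0.2, -2.1]
opening: 0.0256
gripper_force: 30.0
clock: 5.45
tool_pos: [0.5957, -0.2631, 0.1369]
orientation: [-180.0, -0.0, -164.7]
force: [-1.3, 0.3, -2.3]
opening: 0.0251
gripper_force: 30.0
```

View pics/s2.png

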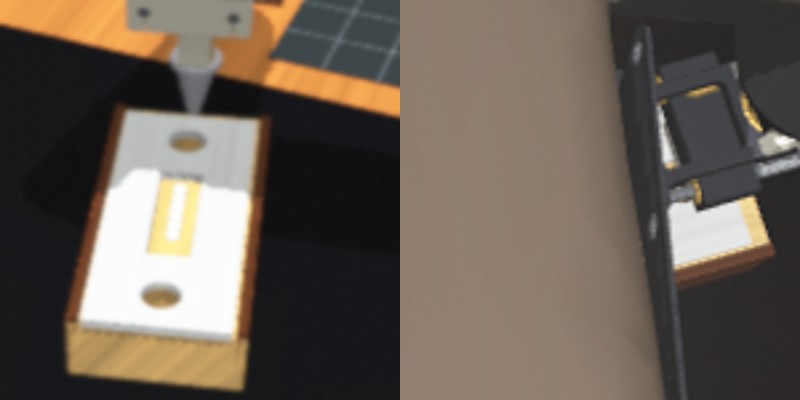

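The side view shows the pin upright, with its tip at full-image (362.7,132) just above the far hole at (360,143). I'll work out the tip's xy.

Run:
```python
from h import *
m=imaging.camera_model('side');o=-np.array(m['R']).T@np.array(m['t'])
def at(u,v,z):
    r=world('side',u,v,1.)-o; return (o+r*(z-o[2])/r[2]).round(4)
print(at(362.7,132,.08),at(362.7,131,.08))
q=cloud('side',np.load('side.npz')['d'])
for v in range(108,134,2):
    w=q[v,350:378]; s=(w[:,2]>.075)&(w[:,2]<.16)&(np.hypot(w[:,0]-.597,w[:,1]+.263)<.03)
    if s.any(): print(v,np.flatnonzero(s)[[0,-1]]+350,w[s].mean(0).round(4))
print(ctrl.get_obs()['tool_pos'])
```

```text
[ 0.5949 -0.2651  0.08  ] [ 0.5961 -0.2682  0.08  ]
108 [355 371] [ 0.5905 -0.2474  0.1467]
110 [354 373] [ 0.5909 -0.2492  0.1413]
112 [354 373] [ 0.5892 -0.2469  0.1387]
114 [354 372] [ 0.589  -0.2444  0.1359]
116 [356 371] [ 0.5892 -0.2485  0.129 ]
118 [357 369] [ 0.5908 -0.2508  0.1227]
120 [358 368] [ 0.5915 -0.2534  0.1164]
122 [358 367] [ 0.5924 -0.2537  0.1114]
124 [359 367] [ 0.5917 -0.2551  0.1062]
126 [359 366] [ 0.5931 -0.2569  0.1   ]
128 [360 365] [ 0.5929 -0.2569  0.0954]
130 [360 365] [ 0.5936 -0.2594  0.0889]
132 [361 364] [ 0.5936 -0.2601  0.0836]
[ 0.59654221 -0.26344554  0.13812374]
```

```bash
python3 -m crank '[[[0.002,0,-0.008],[0,0,0],-1],[[0,0,-0.008],[0,0,0],-1],[[0,0,-0.008],[0,0,0],-1],[[0,0,-0.008],[0,0,0],-1],[[0,0,0],[0,0,0],-1],[[0,0,0],[0,0,0],-1]]'
```

```text
clock: 6.15
tool_pos: [0.5974, -0.2638, 0.1042]
orientation: [180.0, -0.0, -164.8]
force: [0.1, 0.1, -2.0]
opening: 0.0254
gripper_force: 30.0
```

```bash
python3 -m crank '[[[0.0002,-0.0006,-0.004],[0,0,0],-1],[[0.0002,-0.0006,-0.004],[0,0,0],-1],[[0.0002,-0.0006,-0.004],[0,0,0],-1],[[0.0002,-0.0006,-0.004],[0,0,0],-1],[[0,0,0],[0,0,0],-1]]'
python3 -m crank '[[[0.0002,-0.0006,-0.004],[0,0,0],-1],[[0.0002,-0.0006,-0.004],[0,0,0],-1],[[0.0002,-0.0006,-0.003],[0,0,0],-1],[[0,0,0],[0,0,0],-1]]'
```

```text
clock: 6.65
tool_pos: [0.598, -0.2658, 0.0877]
orientation: [180.0, -0.0, -164.8]
force: [-0.9, 3.1, -1.7]
opening: 0.0254
gripper_force: 30.0
clock: 7.05
tool_pos: [0.5986, -0.2681, 0.0767]
orientation: [180.0, -0.1, -164.8]
force: [-1.2, 1.5, -2.1]
opening: 0.0257
gripper_force: 30.0
```

```bash
python3 -m crank '[[[0.0002,-0.0002,-0.003],[0,0,0],-1],[[0,0,-0.002],[0,0,0],-1],[[0,0,-0.001],[0,0,0],-1],[[0,0,-0.001],[0,0,0],-1],[[0,0,0],[0,0,0],-1],[[0,0,0],[0,0,0],-1]]'
```

```text
clock: 7.65
tool_pos: [0.5992, -0.2682, 0.0705]
orientation: [-180.0, -0.0, -164.8]
force: [-0.7, 1.5, -1.4]
opening: 0.0255
gripper_force: 30.0
```

```bash
python3 -m crank '[[[0,0,-0.001],[0,0,0],-1],[[0,0,-0.001],[0,0,0],-1],[[0,0,0],[0,0,0],-1]]'
python3 - <<'E'
from h import *
p,d=snap('side'); cv2.imwrite('pics/s3.png',cv2.resize(p[90:240,290:440],(600,600)))
E
```

```text
clock: 7.95
tool_pos: [0.5993, -0.2682, 0.0699]
orientation: [-180.0, 0.0, -164.8]
force: [-4.3, 3.9, 6.4]
opening: 0.0255
gripper_force: 30.0
```

View pics/s3.png

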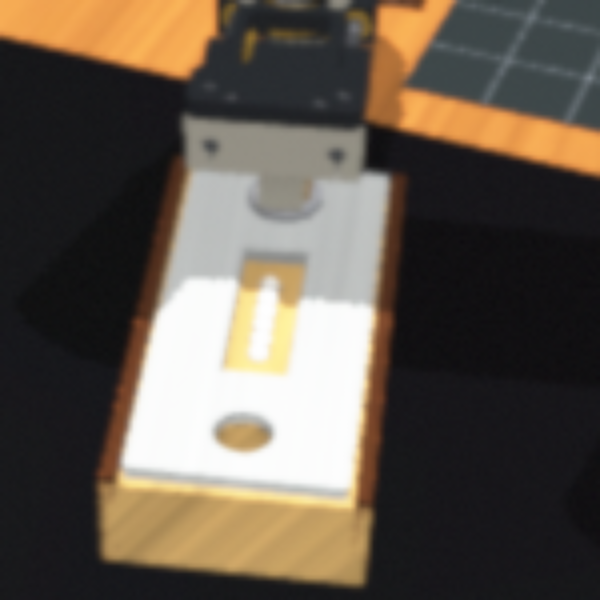

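The collar is seated on the plate (crop (285,203)), and the near end of the block shows again, so the plate is drawn back. I'm releasing, lifting and going to the bolt.

```bash
python3 -m crank '[[[0,0,0],[0,0,0],0.1],[[0,0,0],[0,0,0],0.1],[[0,0,0],[0,0,0],0.1],[[0,0,0.02],[0,0,0],0.1],[[0,0,0.03],[0,0,0],0.1],[[0,0,0.04],[0,0,0],0.1],[[0,0,0.04],[0,0,0],0.1],[[0,0,0],[0,0,0],0.1]]'
python3 -m crank '[[[-0.005,0.038,0],[0,0,8.1],0.1],[[-0.005,0.038,0],[0,0,8.1],0.1],[[-0.005,0.038,0],[0,0,8.1],0.1],[[-0.005,0.038,0],[0,0,8.1],0.1],[[-0.005,0.038,0],[0,0,8.1],0.1],[[-0.005,0.038,0],[0,0,8.1],0.1],[[-0.005,0.038,0],[0,0,8.1],0.1],[[-0.005,0.038,0],[0,0,8.1],0.1],[[-0.005,0.038,0],[0,0,8.1],0.1],[[-0.005,0.038,0],[0,0,8.1],0.1],[[-0.005,0.038,0],[0,0,0],0.1],[[-0.005,0.038,0],[0,0,0],0.1]]'
python3 -m crank '[[[0,0,0],[0,0,0],0.1],[[0,0,0],[0,0,0],0.1]]'
python3 - <<'E'
from h import *
p,d=snap('top'); p2,d2=snap('side');o=np.hstack([cv2.resize(p[140:280,350:530],(400,311)),cv2.resize(p2[120:240,300:400],(400,480))[:311]]);cv2.imwrite('pics/s4.png',o)
q=cloud('top',d); m=(p.min(2)>185)&(q[...,2]>.045)&(q[...,2]<.066)&(q[...,1]<-.05)&(q[...,1]>-.37)
w=m.astype(np.uint8); print(cv2.minAreaRect((q[m][:,:2]*1000).astype(np.float32)))
mm=imaging.camera_model('top');o=-np.array(mm['R']).T@np.array(mm['t'])
cs,h=cv2.findContours(w,cv2.RETR_CCOMP,cv2.CHAIN_APPROX_NONE)
for c,hh in zip(cs,h[0]):
    if hh[3]>=0 and cv2.contourArea(c)>40:
        xy=[]
        for u,v in c[:,0]:
            r=world('top',u,v,1.)-o; xy.append((o+r*(.058-o[2])/r[2])[:2])
        print(c[:,0].mean(0),cv2.fitEllipse((np.array(xy)*1000).astype(np.float32)))
E
```

```text
clock: 8.8
tool_pos: [0.6024, -0.2695, 0.2054]
orientation: [-179.7, 0.5, -164.7]
force: [0.8, -0.0, -0.7]
opening: 0.048
gripper_force: 0.0
clock: 10.0
tool_pos: [0.539, 0.1894, 0.1986]
orientation: [-180.0, 0.0, -83.8]
force: [0.4, -0.1, 0.8]
opening: 0.0484
gripper_force: 0.0
clock: 10.2
tool_pos: [0.539, 0.1886, 0.1983]
orientation: [180.0, -0.0, -83.7]
force: [0.2, -0.4, -1.2]
opening: 0.0481
gripper_force: 0.0
((578.37890625, -185.31866455078125), (104.10017395019531, 240.05023193359375), 14.835945129394531)
[390.72340426 224.25531915] ((554.8873291015625, -101.55299377441406), (27.980491638183594, 28.84962272644043), 135.56039428710938)
[493.77192982 193.22807018] ((604.1722412109375, -274.2112121582031), (29.344127655029297, 41.49726104736328), 39.344722747802734)
```

View pics/s4.png

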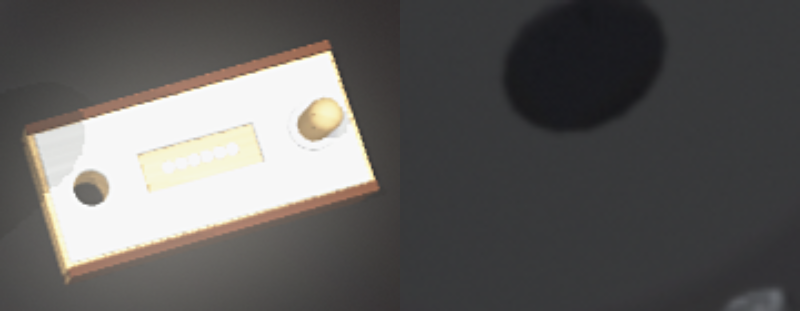

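The pin stands upright with its collar on the plate at about (320,125), and the plate hole has moved back about 7.6 mm. The 3 mm total pin-to-hole clearance bounds what offset remains. Next I'm descending on the bolt.

```bash
python3 -m crank '[[[0,0.004,-0.03],[0,0,0],0.1],[[0,0,-0.03],[0,0,0],0.1],[[0,0,-0.025],[0,0,0],0.1],[[0,0,-0.02],[0,0,0],0.1],[[0,0,-0.015],[0,0,0],0.1],[[0,0,-0.008],[0,0,0],0.1],[[0,0,-0.005],[0,0,0],0.1],[[0,0,0],[0,0,0],0.1],[[0,0,0],[0,0,0],0.1]]'
```

```text
clock: 11.2
tool_pos: [0.5397, 0.1919, 0.0663]
orientation: [-179.9, 0.0, -83.8]
force: [0.5, -0.4, 0.2]
opening: 0.0482
gripper_force: 0.0
```

```bash
python3 -m crank '[[[-0.001,0.001,-0.0015],[0,0,0],0.1],[[0,0,0],[0,0,0],-1],[[0,0,0],[0,0,0],-1],[[0,0,0],[0,0,0],-1],[[0,0,0],[0,0,0],-1],[[0,0,0],[0,0,0],-1]]'
python3 -m crank '[[[0,0,0.01],[0,0,0],-1],[[0,0,0.02],[0,0,0],-1],[[0,0,0.03],[0,0,0],-1],[[0,0,0.03],[0,0,0],-1],[[0,0,0.03],[0,0,0],-1],[[0,0,0.03],[0,0,0],-1],[[0,0,0],[0,0,0],-1]]'
```

```text
clock: 11.8
tool_pos: [0.5384, 0.193, 0.0644]
orientation: [-180.0, 0.0, -83.8]
force: [-1.3, 1.4, 3.3]
opening: 0.0313
gripper_force: 30.0
clock: 12.5
tool_pos: [0.5401, 0.1937, 0.2192]
orientation: [-179.6, 0.2, -83.8]
force: [0.0, 0.9, -1.2]
opening: 0.0311
gripper_force: 30.0
```

```bash
python3 -m crank '[[[0.002,-0.037,0],[0,0,0],-1],[[0.002,-0.037,0],[0,0,0],-1],[[0.002,-0.037,0],[0,0,0],-1],[[0.002,-0.037,0],[0,0,0],-1],[[0.002,-0.037,0],[0,0,0],-1],[[0.002,-0.037,0],[0,0,0],-1],[[0.002,-0.037,0],[0,0,0],-1],[[0.002,-0.037,0],[0,0,0],-1],[[0,0,0],[0,0,0],-1],[[0,0,-0.04],[0,0,0],-1],[[0,0,-0.04],[0,0,0],-1],[[0,0,0],[0,0,0],-1]]'
python3 -m crank '[[[0,0,0],[0,0,0],-1],[[0,0,0],[0,0,0],-1]]'
python3 - <<'E'
from h import *
p,d=snap('side'); cv2.imwrite('pics/s5.png',cv2.resize(p[90:240,290:440],(600,600)))
E
```

```text
clock: 13.7
tool_pos: [0.5497, -0.1031, 0.1288]
orientation: [179.4, 0.1, -83.9]
force: [-0.2, -0.6, -2.1]
opening: 0.0312
gripper_force: 30.0
clock: 13.9
tool_pos: [0.5556, -0.1029, 0.1362]
orientation: [-179.8, -0.0, -83.7]
force: [0.1, 0.4, -1.8]
opening: 0.0312
gripper_force: 30.0
```

View pics/s5.png

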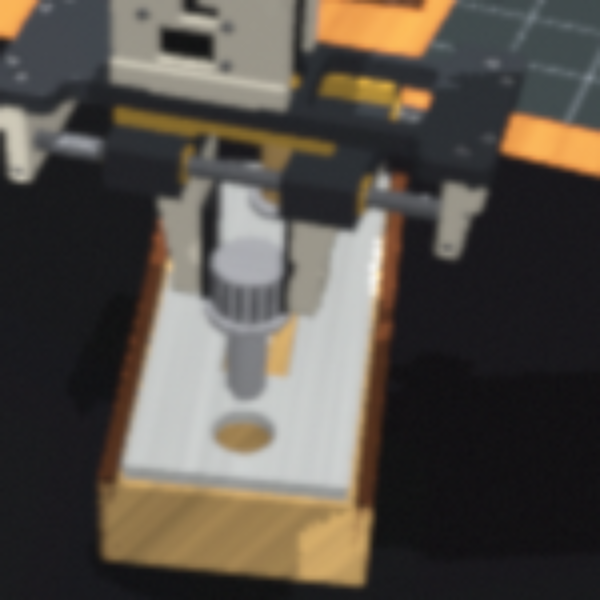

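The bolt is upright. Its tip, at crop (246,395), is directly above the hole at (243,433), so I'm lowering it.

```bash
python3 -m crank '[[[0,0,-0.01],[0,0,0],-1],[[0,0,-0.01],[0,0,0],-1],[[0,0,-0.008],[0,0,0],-1],[[0,0,-0.006],[0,0,0],-1],[[0,0,0],[0,0,0],-1]]'
python3 -m crank '[[[0,0,-0.008],[0,0,0],-1],[[0,0,-0.008],[0,0,0],-1],[[0,0,-0.008],[0,0,0],-1],[[0,0,-0.006],[0,0,0],-1],[[0,0,0],[0,0,0],-1],[[0,0,0],[0,0,0],-1]]'
```

```text
clock: 14.45
tool_pos: [0.5534, -0.1032, 0.0988]
orientation: [179.9, 0.0, -83.8]
force: [0.5, -0.3, -1.8]
opening: 0.031
gripper_force: 30.0
clock: 15.05
tool_pos: [0.5542, -0.1032, 0.0699]
orientation: [180.0, -0.0, -83.8]
force: [1.1, -0.4, -1.6]
opening: 0.031
gripper_force: 30.0
```

```bash
python3 -m crank '[[[0,0,-0.0015],[0,0,0],-1],[[0,0,-0.001],[0,0,0],-1],[[0,0,-0.0007],[0,0,0],-1],[[0,0,0],[0,0,0],-1]]'
```

```text
clock: 15.45
tool_pos: [0.5543, -0.1031, 0.0673]
orientation: [-180.0, -0.0, -83.8]
force: [-2.0, 0.7, 2.6]
opening: 0.0313
gripper_force: 30.0
```

Contact is just made, so I'm releasing and retreating.

```bash
python3 -m crank '[[[0,0,0],[0,0,0],0.3],[[0,0,0],[0,0,0],0.3],[[0,0,0],[0,0,0],0.3],[[0,0,0.02],[0,0,0],0.3],[[0,0,0.03],[0,0,0],0.3],[[0,0,0.04],[0,0,0],0.3],[[0,0,0.04],[0,0,0],0.3],[[0,0.045,0],[0,0,0],0.3],[[0,0.045,0],[0,0,0],0.3],[[0,0.045,0],[0,0,0],0.3],[[0,0.045,0],[0,0,0],0.3],[[0,0.045,0],[0,0,0],0.3]]'
python3 -m crank '[[[0,0.045,0],[0,0,0],0.3],[[0,0.03,0],[0,0,0],0.3],[[0,0,0],[0,0,0],0.3],[[0,0,0],[0,0,0],0.3],[[0,0,0],[0,0,0],0.3]]'
python3 - <<'E'
from h import *
from scipy.optimize import least_squares
p,d=snap('top'); cv2.imwrite('pics/s6.png',cv2.resize(p[140:280,350:530],(720,560)))
q=cloud('top',d).reshape(-1,3)
for nm,c,z0,z1,r in(('pin',(.5993,-.2682),.066,.095,.013),('bolt',(.5545,-.103),.065,.083,.016)):
    a=q[(np.hypot(q[:,0]-c[0],q[:,1]-c[1])<.03)&(q[:,2]>z0)]
    s=a[a[:,2]<z1]; f=least_squares(lambda x:np.hypot(*(s[:,:2]-x).T)-r,c,loss='soft_l1',f_scale=.001)
    print(nm,f.x.round(4),'top z',a[:,2].max().round(4),np.median(a[a[:,2]>z1][:,2]).round(4))
E
```

```text
clock: 16.65
tool_pos: [0.5539, 0.1236, 0.1971]
orientation: [-180.0, 0.0, -83.8]
force: [0.5, -0.6, 0.1]
opening: 0.0573
gripper_force: 0.0
clock: 17.15
tool_pos: [0.554, 0.1963, 0.1967]
orientation: [180.0, -0.0, -83.8]
force: [-0.6, -0.0, -0.5]
opening: 0.0569
gripper_force: 0.0
pin [ 0.5994 -0.2686] top z 0.1109 0.1031
bolt [ 0.5546 -0.103 ] top z 0.0881 0.0846
```

View pics/s6.png

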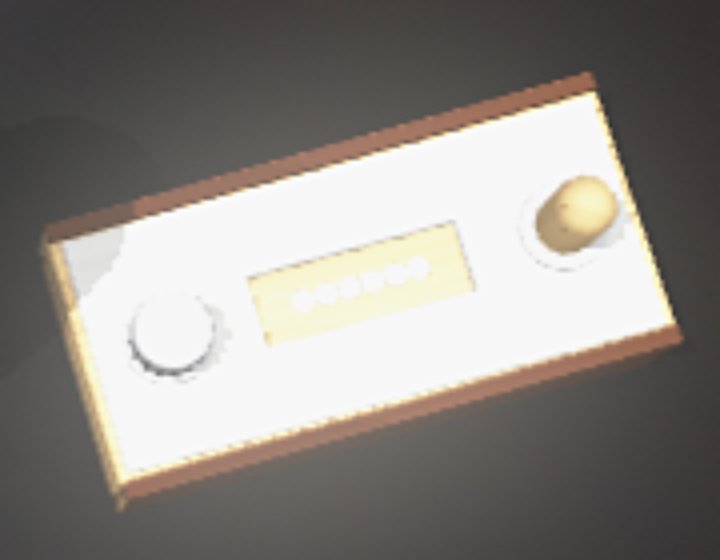

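Both stand upright at full depth: the bolt's top measures 85 mm as expected, and the pin's top about 108 mm (highest reading 111). The plate is between the block ends, with bolt at (172,330) and pin at (570,225). Handing in.

```bash
python3 -c "
from plant import close_job
print(close_job())"
```

```text
the job is handed in; nothing more can be done
None
```

The drift pin and the steel-knob bolt are both fully home and upright in the jig's two round holes, with the plate drawn back into line, and I handed the job in at about 17 s on the robot's clock; no verdict was shown.

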